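# Snap the sprung pastry roller into its stand and lock it

## Task

Take the patterned dough roller from the lazy Susan and fit it between the two end cups of its stand: brass plunger in the brass cup under the red cap, steel pin in the steel cup, squeezing the sprung plunger so that it goes in, then let go so that the spring holds it with both ends fully home. Then push the red cap all the way down to lock it. Do not drop the roller, and leave the jars, the mould and the sugar tong undisturbed.

Things in the scene. Friction and masses are not known exactly. Their poses are not given: they have to be found in the camera images.
- roller_center (a point): Centre of the dough roller, a wooden barrel 44 mm in diameter and 80 mm long, 0.2 to 0.36 kg in all. Its own y axis is the roller's axis: +y points to the brass plunger, -y to the steel pin (the roller may have turned about y). On the lazy Susan it lies level in a cradle of four wooden stubs, its axis 34 mm above the Susan's top; the stubs stand under the barrel 23 to 33 mm either side of mid-cradle and the barrel's middle is free on both sides for fingers.
- pin_tip (a point): Centre of the end face of the roller's fixed steel pin: 12 mm in diameter, 40 mm long, tip 80 mm from the barrel's centre along the roller's -y.
- plunger_tip (a point): Centre of the end face of the roller's sprung brass plunger: 12 mm in diameter, standing 38 mm out of the barrel when free (tip 78 mm from the barrel's centre along the roller's +y; 158 mm over all tip to tip). It slides straight into the barrel by up to 24 mm; the spring pushes back with 1.8 N at first and 0.3 N more for each mm (about 8 N at 20 mm).
- plunger (a joint): How far the plunger is pushed into the barrel, in m: 0 free, 0.024 at most; 0.004 when the roller is properly seated in the stand.
- cup_plunger (a point): Centre of the floor of the brass cup on the stand (fixed to the sideboard), 62 mm above the sideboard. Axes are the stand's: z up, and y the level line from the steel cup to the brass cup. The brass cup's round socket is 18 mm in diameter and 10 mm deep, opens towards the stand's -y, its ring 34 mm across outside; a white block behind it rises 20 mm above the axis and carries the red cap. The stand's wooden base is 12 mm thick.
- cup_pin (a point): Centre of the floor of the steel cup on the stand, 154 mm from the brass cup's floor along the stand's -y, same height. Its round socket is 18 mm in diameter and 12 mm deep, opens towards +y (mouth to mouth the cups are 132 mm apart); nothing on this side rises more than 17 mm above the axis. Both sockets are closed all round, so the roller must go in with its pin end held high and the plunger pushed in, then be levelled and let out into this cup.
- cap_top (a point): Centre of the top of the red lock cap, 26 mm in diameter, above the white block on the brass cup's side, 15 mm beyond that cup's floor along the stand's +y; when raised, its top is 38 mm above the cups' axis.
- lock_cap (a joint): How far the red cap is pushed down, in m: 0 raised, 0.012 fully down. It moves stiffly (about 5 N) and stays where it is left.
- roller: The roller as a whole; the same point and axes as roller_center.
- mould: Bystander: red plastic pastry mould with a spring press plunger, standing, 93 mm tall, 62 mm across; origin under its centre.
- tong: Bystander: steel sugar tong lying flat, 120 mm long, 6 mm thick; origin at its underside.
- susan: The round bamboo lazy Susan, 350 mm across, top 30 mm above the sideboard; origin at the sideboard under its centre. Its top can turn stiffly (0.25 N m). It carries the cradle with the roller near its rim on the robot's side, and jars, tong and mould on the rest.
- jar_a: Bystander: the first of three small amber glass jars with steel twist caps, 52 mm across, 68 mm tall; origin under its centre.
- jar_b: Bystander: the second of three small amber glass jars with steel twist caps, 52 mm across, 68 mm tall; origin under its centre.
- jar_c: Bystander: the third of three small amber glass jars with steel twist caps, 52 mm across, 68 mm tall; origin under its centre.
There are look-alikes about, which are no part of the job. Leave any purple look-alike of the part that bears cup_plunger alone.

How it is judged:
By the outcome, as a careful person would: the job done as asked, in the order asked, and still so for the second after the job is handed in, with the robot touching nothing.
It also fails if it takes over 51 s, if anything falls off the work surface, if the arm or the gripper's body presses on something with over 40 N, if the wrist force passes 120 N, or if a joint passes its speed limit or range.

## Robot

A 6-joint arm with a two-finger parallel gripper is mounted at the origin on the work surface. World frame = base frame: x ahead of the robot, y to its left, z up, the work surface at z = 0. Lengths are in m, angles in degrees, forces in N, time in s.
With the tool pointing down it reaches from about 0.4 to 0.825 m from the base axis. Payload 7 kg.
Tool frame: the origin (TCP) lies on the front face of the gripper's body, between the roots of the fingers; the fingertips stand 66 mm ahead of it and the grasp point (between the pads) lies 47 mm ahead of it; z points along the fingers, y is the line along which they close (so a half turn about z gives the same grasp; the last joint's range is limited). The gripper opens to 88 mm and grips with 3 to 60 N. Pads are 19 mm wide; open, the fingers measure 130 mm over their backs; the gripper's body (78 mm by 193 mm) begins 47 mm behind the grasp point.
Start: joints at [-49.097, 20.546, 0.682, 0, -70.136, -16.507], TCP at [0.279, -0.615, 0.292] pointing down, gripper open.
Joint ranges: [-176.03, 176.03], [-82.01, 121.73], [-58.28, 71.71], [-173.87, 95.51], [-174.79, -0.11], [-173.66, 173.66]. Speed limits (degrees/s): [136.94, 136.94, 172.46, 180, 180, 180].

## Interface

Orientations are given as [roll, pitch, yaw] about the fixed x, y, z axes, in that order (R = Rz(yaw) Ry(pitch) Rx(roll)).
In Python, from plant import ctrl gives the robot as it stands.
- The arm moves only by the tool send_rows, never from a script. Its argument "deltas" is a list of rows, each a list of 2 entries, a list of its own where there are three numbers: the shift along the tool's x, y, z each as a share of 800 mm, from -1 to 1, then the turn about the tool's z as a share of 90 degrees, from -1 to 1. A call has exactly 5 rows; each row is the pose to reach, as a shift and turn from the pose commanded when the call began, along the tool's axes at that moment; what a row does not reach only later rows make up. A row lasts 1/12 s, in which the tool goes at most 41.7 mm and 7.16 degrees, less where a joint would pass 70% of its speed; a pose out of reach is approached as far as the arm can. A call with a number of a shift or a turn outside -1 to 1 is refused whole. A call with a gripper value outside its range is refused whole. "gripper" is the opening, from 0 (shut) to 1 (fully open), set as the call begins (left out, the last holds). The fingers move at their own pace and stop on an object; the grip force is fixed at half the most. Time passes only in rows, so rows that repeat a pose let the fingers close, or fill a call up. It gives the time, the measured TCP pose, the force, the opening and the grip force at its end, in the units of the state.
- ctrl.get_obs(): the state, without advancing time (a new reading comes with each control period).
- ctrl.snapshot(name): name is "scene" or "top" or "wrist"; returns a dict with "color" (384x512x3 uint8, red, green, blue), "vertical_fov" (degrees; the focal length in pixels is half the picture's height over the tangent of half this angle, whatever the lens; pixels are square), "cx", "cy" (the principal point, pixels), "rvec" (rotation vector, rad) and "tvec" (3), from world to camera coordinates, as OpenCV has them. Camera axes: x right, y down, z forward; pixel columns grow to the right and rows downward; lengths in m; the calibration is good to about 2 mm. A picture is of the moment at which its call begins. There is no depth.
- ctrl.close_job(): hands the job in; it is judged then, once.
Trained networks look in a picture, given as the dict that the camera call returned (one of the last four; its "shot" number tells which), for a name from the list of things; names that differ only in an ending like _2 or _b are one class to them, and where a whole thing is asked for, a point or a joint stands for the part that bears it (a point fixed in the world has none). Each returns a list of dicts, best first, with "conf" (0 to 1); they miss things now and then, are a little off and sometimes report something else, mostly with a low value. They report only what shows in the picture. A call takes as long as a camera call. They do not tell look-alikes from the thing itself.
- ctrl.boxes_of(picture, thing): "xy" ([column, row] as shares, 0 to 1, of the picture: columns of its width, rows of its height, amid what is visible of it).
- ctrl.cut_out(picture, thing): "pixels" (384x512 bool, what is visible of it) and "xy" ([column, row] as shares, 0 to 1, of the picture: columns of its width, rows of its height, amid what is visible of it).
The state is a dict: "clock": time; "joint_pos": joint angles; "qvel": joint speeds; "tau": joint torques, N m; "tool_pos": TCP position; "orientation": TCP orientation; "force": force on the tool from outside, world axes, zero at the start; "moment": the same for the moment, N m; "opening": finger opening in m; "gripper_force": force on a finger pad.
Only numpy, scipy, OpenCV 4.12 (cv2) and the standard library are available. Lean on these libraries where they do the work, as an engineer would, in place of code of your own. Each camera call takes 0.05 s, during which the arm holds its last target. There are 200 camera calls.

## Working session

There is one attempt and no reset: what is moved stays moved. The work goes in short steps, Python scripts to look and compute and a tool call to move; the robot and the scene stay as the last step left them, time stands still between calls to the robot, and variables do not carry over. Pictures are saved under pics/ and viewed, at most 10 in all, crops included, and the job is handed in when it is done.

Besides the shell and the picture viewer there is one more tool, called after "Call:" by a JSON object that holds its "name" and its "arguments". send_rows: Moves the arm, as the interface text tells. Shift numbers are shares of 800 mm and turn numbers shares of 90 degrees, none past 1 either way. Its arguments: {"type":"object","properties":{"deltas":{"type":"array","items":{"type":"array"}},"gripper":{"type":"number"}},"required":["deltas"]}

```bash
mkdir -p pics
cat > h.py <<'E'
import numpy as np, cv2
from plant import ctrl
from scipy.spatial.transform import Rotation as Ro
def cam(p):
    f=192/np.tan(np.radians(p["vertical_fov"])/2)
    K=np.array([[f,0,p["cx"]],[0,f,p["cy"]],[0,0,1.]])
    return K,Ro.from_rotvec(np.ravel(p["rvec"])).as_matrix(),np.ravel(p["tvec"])
def onplane(p,u,v,z):
    K,R,t=cam(p); d=R.T@np.linalg.solve(K,[u,v,1]); c=-R.T@t
    return c+d*(z-c[2])/d[2]
def proj(p,X):
    K,R,t=cam(p); q=K@(R@np.asarray(X)+t); return q[:2]/q[2]
def save(p,n,crop=None,s=1):
    im=p["color"][...,::-1]
    if crop: im=im[crop[1]:crop[3],crop[0]:crop[2]]
    cv2.imwrite("pics/"+n,cv2.resize(im,None,fx=s,fy=s,interpolation=cv2.INTER_CUBIC))
def tri(obs): # list of (pic,u,v)
    A=[];b=[]
    for p,u,v in obs:
        K,R,t=cam(p); d=R.T@np.linalg.solve(K,[u,v,1]); d/=np.linalg.norm(d); c=-R.T@t
        M=np.eye(3)-np.outer(d,d); A.append(M); b.append(M@c)
    A=np.vstack(A); b=np.hstack(b); x=np.linalg.lstsq(A,b,rcond=None)[0]
    return x,np.linalg.norm(A@x-b)
E
python3 - <<'E'
from h import *
import pickle
P={n:ctrl.snapshot(n) for n in ("scene","top")}
pickle.dump(P,open("P0.pkl","wb"))
im=np.hstack([P["scene"]["color"],P["top"]["color"]])
for n in P: save(P[n],n+"0.png",s=1.5)
for n in P:
    print(n,P[n]["vertical_fov"],(-cam(P[n])[1].T@cam(P[n])[2]).round(3))
    for t in ["roller_center","pin_tip","plunger_tip","cup_plunger","cup_pin","cap_top","mould","susan"]:
        print(t,[(np.round(np.array(d["xy"])*[512,384],1).tolist(),round(d["conf"],2)) for d in ctrl.boxes_of(P[n],t)][:4])
print(ctrl.get_obs())
E
```

```text
scene 52.61996017202953 [1.385 0.344 1.031]
roller_center [([345.5, 233.7], 0.95)]
pin_tip [([341.8, 232.6], 0.8), ([342.3, 264.0], 0.19)]
plunger_tip [([364.7, 231.5], 0.58)]
cup_plunger [([247.8, 178.8], 0.76), ([189.6, 141.9], 0.66), ([234.0, 216.2], 0.58)]
cup_pin [([189.9, 142.0], 0.9), ([231.8, 215.3], 0.65), ([252.0, 172.1], 0.59)]
cap_top [([253.1, 203.0], 0.55)]
mould [([381.4, 276.9], 0.97)]
susan [([345.9, 258.8], 0.65)]
top 42.49897889914677 [ 0.403 -0.135  1.607]
roller_center []
pin_tip []
plunger_tip [([144.2, 211.2], 0.58)]
cup_plunger [([284.5, 180.2], 0.96), ([301.7, 246.2], 0.95), ([437.0, 275.1], 0.6)]
cup_pin [([285.6, 181.1], 0.97), ([302.5, 241.8], 0.77), ([439.3, 273.9], 0.56)]
cap_top [([281.1, 235.0], 0.63), ([261.9, 178.1], 0.58), ([161.4, 146.0], 0.25)]
mould [([112.6, 173.1], 0.68)]
susan []
{'clock': 0.9, 'joint_pos': array([-4.90977541e+01,  2.05457392e+01,  6.84292834e-01, -1.65150255e-03,
       -7.01377901e+01, -1.65077278e+01]), 'qvel': array([ 0.10256786,  0.09608681, -0.02957717, -0.0828691 ,  0.09522914,
       -0.01531504]), 'tau': array([-2.72455918e-04, -5.82359004e+01,  2.93295282e+01,  7.00238228e+00,
        1.24662797e-02, -1.85742903e-05]), 'tool_pos': array([ 0.27878018, -0.61472131,  0.29218082]), 'orientation': array([-1.79999709e+02,  1.70619320e-03, -1.55606043e+02]), 'force': array([ 1.45216838, -0.21513412,  0.37572622]), 'moment': array([ 0.01644122, -0.04293655, -0.02529641]), 'gripper_force': 0.0, 'opening': 0.08761040664146218}
```

View pics/scene0.png

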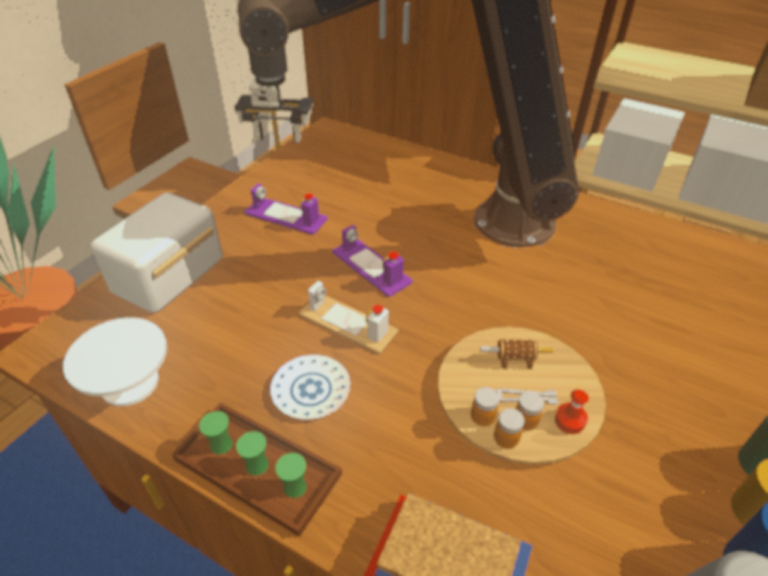

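View pics/top0.png

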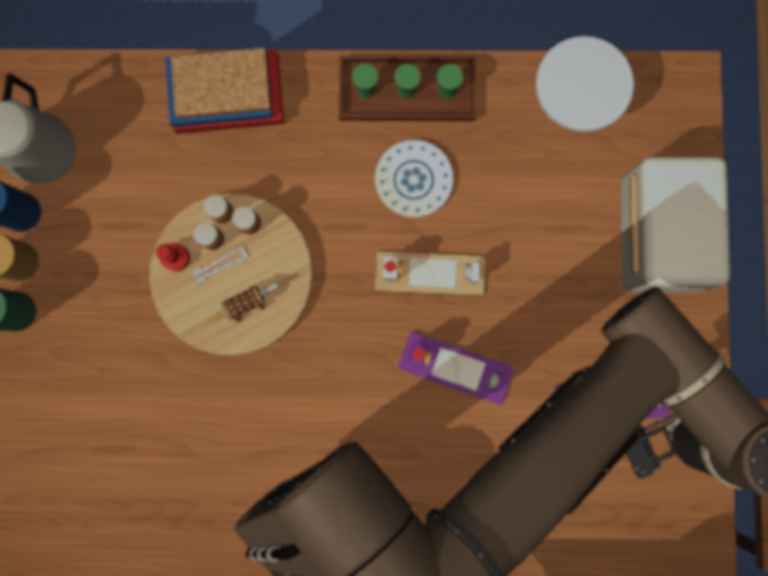

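Run:
```python
from h import *
import pickle
P=pickle.load(open("P0.pkl","rb")); p=P["top"]
for n,u,v,z in [("plg",220,315,.064),("pin",277,287,.064),("cap",390,266,.1),("steel",474,271,.079),("susan",230,273,.03),("mould",173,256,.1),("jar1",217,208,.098),("jar2",207,235,.098),("jar3",245,219,.098)]:
    print(n,onplane(p,u/1.5,v/1.5,z).round(3))
a=p["color"][150:245,90:225,::-1]; b=p["color"][155:250,235:370,::-1]
cv2.imwrite("pics/crop1.png",cv2.resize(np.vstack([a,b]),None,fx=3.1,fy=3.1,interpolation=cv2.INTER_CUBIC))
```

```text
plg [0.492 0.24  0.064]
pin [0.552 0.121 0.064]
cap [ 0.593 -0.116  0.1  ]
steel [ 0.586 -0.29   0.079]
susan [0.585 0.229 0.03 ]
mould [0.611 0.331 0.1  ]
jar1 [0.712 0.244 0.098]
jar2 [0.656 0.263 0.098]
jar3 [0.689 0.185 0.098]
```

View pics/crop1.png

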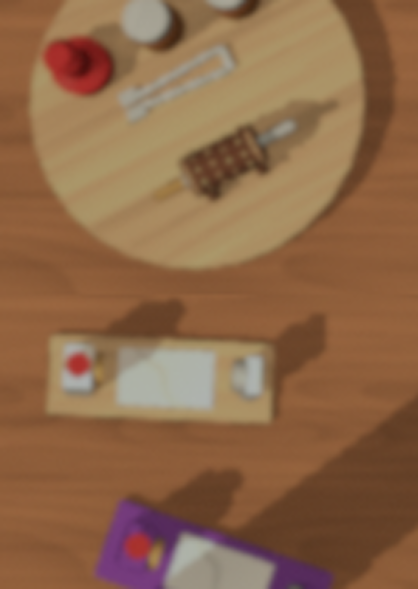

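```bash
cat >> h.py <<'E'
def plan(x,y,z,yaw,n=1,start=None):
    if start is None:
        o=ctrl.get_obs(); start=[*o["tool_pos"],o["orientation"][2]]
    s=np.array(start,float); T=np.array([x,y,z,yaw]); D=T-s; D[3]=(D[3]+180)%360-180
    for k in range(n):
        c=s+D*k/n; d=D/n; a=np.radians(c[3])
        X=[np.cos(a),np.sin(a)]; Y=[np.sin(a),-np.cos(a)]
        print("shift",(np.array([d[:2]@X,d[:2]@Y,-d[2]])/.8).round(4).tolist(),"turn",round(-d[3]/90,4),"| mm",(1000*np.linalg.norm(d[:3])).round(1))
E
python3 - <<'E'
from h import *
plan(.59,-.2,.30,-92,3)
E
```

```text
shift [-0.1895, 0.1038, -0.0033] turn -0.2356 | mm 172.9
shift [-0.2142, 0.0283, -0.0033] turn -0.2356 | mm 172.9
shift [-0.2099, -0.0511, -0.0033] turn -0.2356 | mm 172.9
```

Call:
{"name": "send_rows", "arguments": {"deltas": [[[-0.038, 0.021, -0.001], -0.047], [[-0.076, 0.042, -0.001], -0.094], [[-0.114, 0.062, -0.002], -0.141], [[-0.152, 0.083, -0.003], -0.188], [[-0.1895, 0.1038, -0.0033], -0.2356]], "gripper": 1}}

```text
clock: 1.32
tool_pos: [0.3833, -0.4752, 0.295]
orientation: [-180.0, 0.0, -134.2]
force: [0.2, -1.2, -0.1]
opening: 0.0875
gripper_force: 0.0
```

Call:
{"name": "send_rows", "arguments": {"deltas": [[[-0.043, 0.006, -0.001], -0.047], [[-0.086, 0.011, -0.001], -0.094], [[-0.128, 0.017, -0.002], -0.141], [[-0.171, 0.023, -0.003], -0.188], [[-0.2142, 0.0283, -0.0033], -0.2356]]}}

```text
clock: 1.73
tool_pos: [0.487, -0.3367, 0.2979]
orientation: [-180.0, 0.0, -113.0]
force: [0.1, -0.9, 0.4]
opening: 0.0876
gripper_force: 0.0
```

Call:
{"name": "send_rows", "arguments": {"deltas": [[[-0.042, -0.01, -0.001], -0.047], [[-0.084, -0.02, -0.001], -0.094], [[-0.126, -0.03, -0.002], -0.141], [[-0.168, -0.04, -0.003], -0.188], [[-0.2099, -0.0511, -0.0033], -0.2356]]}}

```text
clock: 2.15
tool_pos: [0.5907, -0.1984, 0.3005]
orientation: [-180.0, -0.0, -91.8]
force: [0.1, -0.8, -0.0]
opening: 0.0876
gripper_force: 0.0
```

Run:
```python
from h import *
import pickle
p=ctrl.snapshot("wrist"); pickle.dump(p,open("W1.pkl","wb")); save(p,"w1.png",s=1.5)
print((-cam(p)[1].T@cam(p)[2]).round(3),p["vertical_fov"],cam(p)[1].round(2).tolist())
for t in ["cup_plunger","cup_pin","cap_top"]:
    print(t,[(np.round(np.array(d["xy"])*[512,384],1).tolist(),round(d["conf"],2)) for d in ctrl.boxes_of(p,t)][:4])
for n,X in [("capguess",[.593,-.116,.1]),("steel",[.586,-.29,.079])]: print(n,proj(p,X))
print(ctrl.get_obs()["tool_pos"])
```

```text
[ 0.589 -0.283  0.393] 66.41328777287664 [[-1.0, 0.03, 0.0], [0.03, 0.95, 0.31], [0.01, 0.31, -0.95]]
cup_plunger [([423.0, 95.7], 0.57)]
cup_pin [([420.4, 93.2], 0.98), ([254.2, 152.1], 0.83)]
cap_top [([257.4, 246.6], 0.93), ([422.6, 194.4], 0.79)]
capguess [255.7700463  250.06660251]
steel [257.53366441  86.60558844]
[ 0.5904142  -0.19898326  0.29979005]
```

View pics/w1.png

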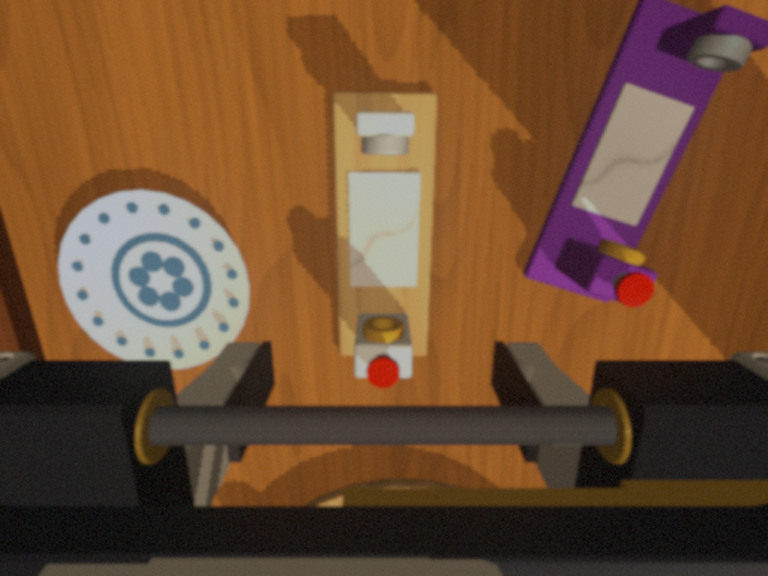

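```bash
cat >> h.py <<'E'
from scipy.optimize import minimize
def redmask(p):
    c=p["color"].astype(int); return (c[...,0]>130)&(c[...,1]<60)&(c[...,2]<60)
def sil(p,pts,S=8):
    q=np.array([proj(p,X) for X in pts])
    m=np.zeros((384*1,512),np.uint8); hull=cv2.convexHull((q*16).round().astype(np.int32))
    big=np.zeros((384,512),np.uint8); cv2.fillConvexPoly(big,hull,255,cv2.LINE_AA,4); return big/255.
def cylpts(c,ax,r,l0,l1):
    ax=np.array(ax)/np.linalg.norm(ax); a=np.cross(ax,[1,.3,.2]); a/=np.linalg.norm(a); b=np.cross(ax,a); th=np.linspace(0,2*np.pi,40,endpoint=False)
    return [np.array(c)+ax*l+r*(np.cos(t)*a+np.sin(t)*b) for l in (l0,l1) for t in th]
def fitcap(p,x0,z=.1,h=.018,win=16):
    u,v=proj(p,[*x0,z]).round().astype(int); w=np.zeros((384,512)); w[max(v-win,0):v+win,max(u-win,0):u+win]=1
    c=p["color"].astype(float); m=np.clip((c[...,0]-np.maximum(c[...,1],c[...,2])-20)/110,0,1)*w
    f=lambda a:((sil(p,cylpts([*a,z],[0,0,-1],.013,0,h))-m)**2*w).sum()
    r=minimize(f,x0,method="Nelder-Mead",options=dict(initial_simplex=[np.array(x0)+d for d in ([0,0],[.005,0],[0,.005])],xatol=1e-4,fatol=1e-3)); return r.x,r.fun,m.sum()
E
python3 - <<'E'
from h import *
import pickle
P=pickle.load(open("P0.pkl","rb")); W=pickle.load(open("W1.pkl","rb"))
for n,p in [("wrist",W),("top",P["top"]),("scene",P["scene"])]: print(n,fitcap(p,[.593,-.116]))
g=cv2.cvtColor(W["color"],cv2.COLOR_RGB2LAB).astype(float)
L=[];Rr=[]
for v in range(70,232,4):
    for side,lo,hi,out in ((0,215,240,L),(1,278,300,Rr)):
        row=g[v-1:v+2,:, :].mean(0); d=np.abs(np.gradient(cv2.GaussianBlur(row,(1,5),0)[:, :],axis=0)).sum(1)[lo:hi]
        k=d.argmax(); 
        if 0<k<len(d)-1:
            s=(d[k-1]-d[k+1])/(2*(d[k-1]-2*d[k]+d[k+1])); out.append(onplane(W,lo+k+s,v,.012)[:2])
for o in (L,Rr):
    o=np.array(o); c=np.polyfit(o[:,1],o[:,0],1)
    for _ in range(3):
        r=o[:,0]-np.polyval(c,o[:,1]); k=abs(r)<1.5*np.median(abs(r))+2e-4; c=np.polyfit(o[k,1],o[k,0],1)
    print("edge x at y=-.2",np.polyval(c,-.2),"slope dx/dy",c[0],k.sum(),len(o),"rms",r[k].std())
for t in ("cup_plunger","cup_pin"):
    for d in ctrl.cut_out(ctrl.snapshot("wrist"),t)[:3]: print(t,d["conf"],d["pixels"].sum(),d["xy"])
for n,u,v,z in [("steelblk TL",357,113,.079),("TR",415,113,.079),("BL",357,136,.079),("BR",415,136,.079),("base T",385,94,.012),("base B",385,356,.012)]: print(n,onplane(W,u/1.5,v/1.5,z))
plan(.521,.182,.30,-63.1,2)
E
```

```text
wrist (array([ 0.59403698, -0.10807666]), np.float64(90.86713638428957), np.float64(477.7909090909091))
top (array([ 0.59537585, -0.11515798]), np.float64(54.42598851045847), np.float64(156.39090909090908))
scene (array([ 0.57923005, -0.12690733]), np.float64(74.3618090308559), np.float64(239.6181818181818))
edge x at y=-.2 0.6317631660527641 slope dx/dy 0.037969073660236025 26 41 rms 0.00010426332004390142
edge x at y=-.2 0.5485658014053202 slope dx/dy 0.03611395135336228 39 41 rms 0.00015429075117981376
cup_plunger 0.86 12174 [0.4951, 0.3948]
cup_plunger 0.63 15187 [0.8258, 0.2508]
cup_pin 0.8 15224 [0.8219, 0.243]
cup_pin 0.66 12075 [0.4924, 0.3888]
steelblk TL [ 0.60520189 -0.30121754  0.079     ]
TR [ 0.56660787 -0.30003828  0.079     ]
BL [ 0.60590366 -0.28671957  0.079     ]
BR [ 0.56671782 -0.28552199  0.079     ]
base T [ 0.585661   -0.31854539  0.012     ]
base B [ 0.59231814 -0.08643391  0.012     ]
shift [-0.2375, 0.0514, 0.0001] turn -0.161 | mm 194.4
shift [-0.2428, -0.0097, 0.0001] turn -0.161 | mm 194.4
```

```bash
sed -i 's/m=np.clip((c\[...,0\]-np.maximum(c\[...,1\],c\[...,2\])-20)\/110,0,1)\*w/m=np.clip(((c[...,0]-c[...,1])\/(c[...,0]+1)-.62)\/.25,0,1)*w/' h.py
python3 - <<'E'
from h import *
import pickle
P=pickle.load(open("P0.pkl","rb")); W=pickle.load(open("W1.pkl","rb"))
for n,p in [("wrist",W),("top",P["top"]),("scene",P["scene"])]: print(n,fitcap(p,[.593,-.116]))
c=W["color"]; print(c[246,245:268].tolist()); print(c[236:260,256].tolist())
print([proj(W,X).round(1).tolist() for X in ([.593,-.116,.1],[.592,-.131,.062],[.592,-.141,.079])])
E
```

```text
wrist (array([ 0.59358684, -0.1212158 ]), np.float64(208.65975353618484), np.float64(242.5301509497329))
top (array([ 0.59737984, -0.11724718]), np.float64(65.90277490735372), np.float64(4.023632430827273))
scene (array([ 0.59830598, -0.1161173 ]), np.float64(63.780008857277686), np.float64(5.561525898230551))
[[173, 79, 70], [183, 40, 32], [184, 29, 10], [185, 33, 1], [185, 29, 7], [185, 30, 7], [186, 35, 11], [184, 25, 3], [185, 28, 3], [185, 29, 0], [185, 32, 7], [184, 27, 0], [185, 33, 11], [186, 37, 14], [186, 37, 18], [187, 35, 20], [185, 29, 10], [186, 32, 12], [186, 32, 16], [183, 45, 31], [180, 86, 79], [178, 136, 130], [178, 167, 161]]
[[115, 96, 82], [100, 55, 43], [126, 39, 29], [157, 30, 8], [177, 34, 10], [183, 28, 0], [186, 30, 9], [185, 30, 0], [185, 31, 7], [185, 25, 0], [184, 27, 0], [185, 24, 0], [185, 27, 0], [186, 33, 11], [184, 22, 4], [187, 35, 14], [185, 31, 6], [186, 30, 4], [186, 32, 2], [185, 27, 8], [186, 33, 16], [181, 37, 0], [176, 63, 27], [163, 83, 35]]
[[255.8, 250.1], [256.1, 223.7], [255.9, 221.9]]
```

Call:
{"name": "send_rows", "arguments": {"deltas": [[[-0.047, 0.01, 0], -0.032], [[-0.095, 0.02, 0], -0.064], [[-0.142, 0.03, 0], -0.096], [[-0.19, 0.041, 0], -0.129], [[-0.2375, 0.0514, 0], -0.161]]}}

```text
clock: 2.97
tool_pos: [0.5546, -0.0083, 0.3004]
orientation: [-180.0, 0.0, -77.5]
force: [0.7, 0.3, -0.1]
opening: 0.0877
gripper_force: 0.0
```

Call:
{"name": "send_rows", "arguments": {"deltas": [[[-0.048, -0.002, 0], -0.032], [[-0.097, -0.004, 0], -0.064], [[-0.145, -0.006, 0], -0.096], [[-0.194, -0.008, 0], -0.129], [[-0.2428, -0.0097, 0], -0.161]]}}

```text
clock: 3.38
tool_pos: [0.5205, 0.1834, 0.3007]
orientation: [-179.9, 0.0, -63.0]
force: [1.1, -0.1, -0.6]
opening: 0.0875
gripper_force: 0.0
```

Run:
```python
from h import *
import pickle
W=pickle.load(open("W1.pkl","rb")); print("cap far edge",onplane(W,255.2,257.8,.1))
p=ctrl.snapshot("wrist"); pickle.dump(p,open("W2.pkl","wb")); save(p,"w2.png",s=1.5)
for t in ["roller_center","pin_tip","plunger_tip","mould","jar_a"]:
    print(t,[(np.round(np.array(d["xy"])*[512,384],1).tolist(),round(d["conf"],2)) for d in ctrl.boxes_of(p,t)][:4])
```

```text
cap far edge [ 0.59394055 -0.1061191   0.1       ]
roller_center [([253.7, 173.9], 0.71)]
pin_tip [([256.5, 174.3], 0.91), ([255.9, 227.9], 0.68)]
plunger_tip [([254.2, 224.5], 0.77)]
mould [([129.1, 232.5], 0.81)]
jar_a [([114.5, 183.2], 0.95), ([69.4, 144.0], 0.78), ([105.8, 104.9], 0.67), ([209.5, 134.3], 0.52)]
```

View pics/w2.png

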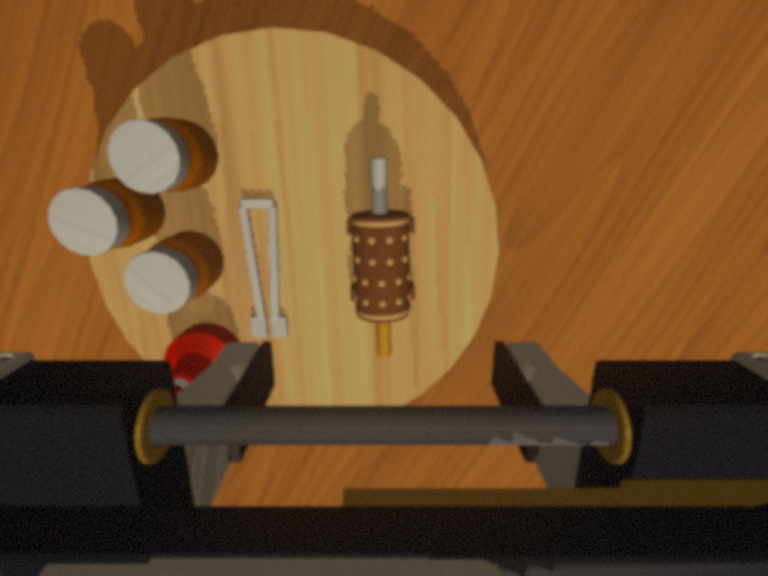

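Run:
```python
from h import *
import pickle
p=pickle.load(open("W2.pkl","rb"))
a=onplane(p,378.5/1.5,157.5/1.5,.066); b=onplane(p,384/1.5,357/1.5,.066)
# barrel ends/edges at axis height
L=[onplane(p,349/1.5,265/1.5,.064),onplane(p,413/1.5,265/1.5,.064)]
print(a,b,np.linalg.norm(a-b)); u=(b-a)/np.linalg.norm(b-a); print("yaw axis",np.degrees(np.arctan2(u[1],u[0])),"center",a+u*.08,b-u*.078)
# refine the barrel axis columns using gradients per row: dark brown mask
c=p["color"].astype(float); 
for v in range(150,206,8):
    m=np.where((c[v,225:285].sum(1)<270))[0]+225; print(v,m.min() if len(m) else None,m.max() if len(m) else None, end="; ")
C=a+u*.08
plan(C[0],C[1],.19,np.degrees(np.arctan2(u[1],u[0]))-180,1)
```

```text
[0.55690048 0.11931734 0.066     ] [0.48114683 0.25858244 0.066     ] 0.15853511795035446
yaw axis 118.54410711204558 center [0.51867366 0.18959331 0.066     ] [0.51841797 0.19006338 0.066     ]
150 232 275; 158 235 272; 166 234 272; 174 235 273; 182 235 273; 190 234 275; 198 234 275; shift [-0.0103, -0.0018, 0.1378] turn -0.0183 | mm 110.5
```

Call:
{"name": "send_rows", "arguments": {"deltas": [[[-0.002, 0, 0.028], -0.004], [[-0.004, -0.001, 0.056], -0.008], [[-0.006, -0.001, 0.084], -0.012], [[-0.0103, -0.0018, 0.112], -0.0183], [[-0.0103, -0.0018, 0.1378], -0.0183]]}}

```text
clock: 4.1
tool_pos: [0.5188, 0.189, 0.1889]
orientation: [-180.0, 0.0, -61.5]
force: [-1.1, 0.5, -0.8]
opening: 0.0876
gripper_force: 0.0
```

Run:
```python
from h import *
import time
p=ctrl.snapshot("wrist")
print(ctrl.get_obs()["tool_pos"],ctrl.get_obs()["orientation"][2])
for t in ["roller_center","pin_tip","plunger_tip"]:
    print(t,[(np.round(np.array(d["xy"])*[512,384],1).tolist(),round(d["conf"],2)) for d in ctrl.boxes_of(p,t)][:4])
c=p["color"].astype(float)
for v in range(150,330,12):
    m=np.where((c[v,205:305].sum(1)<270))[0]+205; print(v,(m.min(),m.max(),len(m)) if len(m) else None, end="; ")
print([proj(p,X).round(1).tolist() for X in ([.5569,.1193,.066],[.4811,.2586,.066],[.5185,.1898,.064])])
plan(.5185,.1898,.111,-61.5,1)
```

```text
[0.51701098 0.18792949 0.18479967] -61.58000239313645
roller_center [([255.3, 200.2], 0.91)]
pin_tip [([253.2, 199.2], 0.65)]
plunger_tip []
150 (np.int64(242), np.int64(262), 9); 162 (np.int64(223), np.int64(286), 64); 174 (np.int64(223), np.int64(287), 65); 186 (np.int64(226), np.int64(282), 44); 198 (np.int64(227), np.int64(281), 55); 210 (np.int64(227), np.int64(282), 50); 222 (np.int64(225), np.int64(284), 60); 234 (np.int64(225), np.int64(285), 61); 246 (np.int64(229), np.int64(281), 38); 258 (np.int64(233), np.int64(276), 20); 270 (np.int64(205), np.int64(304), 83); 282 (np.int64(205), np.int64(304), 100); 294 (np.int64(205), np.int64(304), 100); 306 (np.int64(302), np.int64(304), 3); 318 (np.int64(287), np.int64(304), 18); [[255.2, 102.2], [255.3, 292.1], [255.3, 207.5]]
shift [-0.0007, 0.0005, 0.0992] turn 0.0004 | mm 79.3
```

Call:
{"name": "send_rows", "arguments": {"deltas": [[[-0.0007, 0.0005, 0.03], 0], [[-0.0007, 0.0005, 0.06], 0], [[-0.0007, 0.0005, 0.085], 0], [[-0.0007, 0.0005, 0.0992], 0], [[-0.0007, 0.0005, 0.0992], 0]]}}

```text
clock: 4.72
tool_pos: [0.5179, 0.1902, 0.1098]
orientation: [179.9, -0.0, -61.4]
force: [-0.5, 0.2, -0.1]
opening: 0.0876
gripper_force: 0.0
```

Call:
{"name": "send_rows", "arguments": {"deltas": [[[0, 0, 0], 0], [[0, 0, 0], 0], [[0, 0, 0], 0], [[0, 0, 0], 0], [[0, 0, 0], 0]], "gripper": 0.35}}

```text
clock: 5.13
tool_pos: [0.5183, 0.1912, 0.1114]
orientation: [-179.9, 0.0, -61.4]
force: [0.0, -0.0, -0.7]
opening: 0.0597
gripper_force: 0.0
```

Call:
{"name": "send_rows", "arguments": {"deltas": [[[0, 0, 0], 0], [[0, 0, 0], 0], [[0, 0, 0], 0], [[0, 0, 0], 0], [[0, 0, 0], 0]], "gripper": 0}}

```text
clock: 5.55
tool_pos: [0.5181, 0.1911, 0.1106]
orientation: [-180.0, -0.0, -61.4]
force: [-0.0, 0.1, 1.7]
opening: 0.0434
gripper_force: 30.0
```

Call:
{"name": "send_rows", "arguments": {"deltas": [[[0, 0, 0], 0], [[0, 0, 0], 0], [[0, 0, 0], 0], [[0, 0, 0], 0], [[0, 0, 0], 0]]}}

```text
clock: 5.97
tool_pos: [0.518, 0.1911, 0.1106]
orientation: [-180.0, 0.0, -61.4]
force: [0.1, 0.1, 2.3]
opening: 0.0432
gripper_force: 30.0
```

Call:
{"name": "send_rows", "arguments": {"deltas": [[[0, 0, -0.02], 0], [[0, 0, -0.06], 0], [[0, 0, -0.1], 0], [[0, 0, -0.14], 0], [[0, 0, -0.175], 0]]}}

```text
clock: 6.38
tool_pos: [0.5173, 0.1906, 0.2516]
orientation: [179.9, 0.0, -61.4]
force: [-0.1, 1.2, -3.6]
opening: 0.0431
gripper_force: 30.0
```

Run:
```python
from h import *
import pickle
p=ctrl.snapshot("wrist"); pickle.dump(p,open("W3.pkl","wb")); save(p,"w3.png",s=1.5); o=ctrl.get_obs()
print(o["tool_pos"],o["orientation"],o["opening"],o["force"],o["moment"])
T=np.array([.518,.191,.2506]) ; R=Ro.from_euler("xyz",o["orientation"],degrees=True).as_matrix()
for n,X in (("pin",[.0813,0,.047]),("plg",[-.0767,0,.047]),("b+",[.0413,0,.047])): print(n,proj(p,o["tool_pos"]+R@np.array(X)).round(1))
plan(.593,-.21,.26,-92.1,3,[.518,.191,.2506,-61.45])
```

```text
[0.5195883  0.19162821 0.25755274] [-1.79596180e+02 -1.74135549e-02 -6.13125186e+01] 0.04316965026519357 [3.83632519 1.34528006 3.96453291] [ 0.33244958 -0.6910394   0.01116886]
pin [249.3 102.6]
plg [251.1 375.7]
b+ [249.9 189.8]
shift [0.1617, 0.0524, -0.0039] turn 0.1135 | mm 136.0
shift [0.1684, 0.0229, -0.0039] turn 0.1135 | mm 136.0
shift [0.1698, -0.0073, -0.0039] turn 0.1135 | mm 136.0
```

View pics/w3.png

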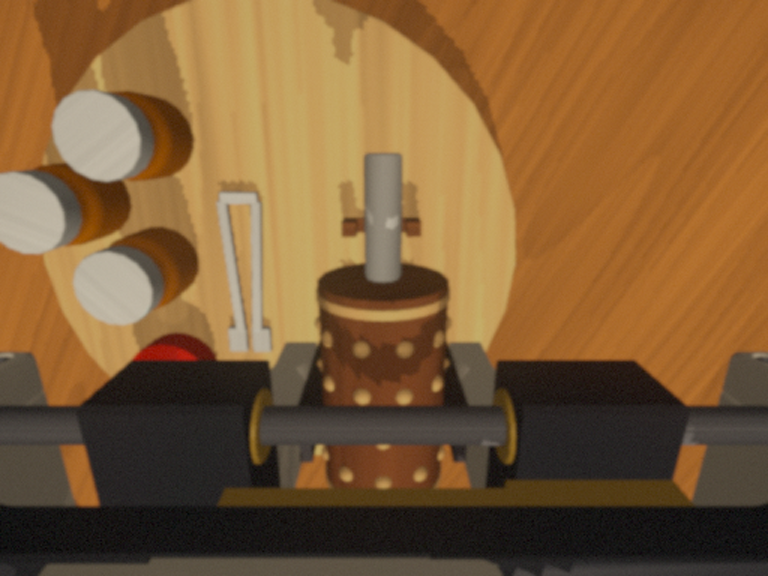

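Call:
{"name": "send_rows", "arguments": {"deltas": [[[0.025, 0.008, -0.001], 0.02], [[0.06, 0.02, -0.002], 0.045], [[0.095, 0.03, -0.003], 0.07], [[0.13, 0.041, -0.004], 0.09], [[0.1617, 0.0524, -0.004], 0.1135]]}}

```text
clock: 6.85
tool_pos: [0.5426, 0.0558, 0.2528]
orientation: [179.9, 0.0, -71.7]
force: [0.4, -0.6, -3.1]
opening: 0.0437
gripper_force: 30.0
```

Call:
{"name": "send_rows", "arguments": {"deltas": [[[0.034, 0.005, -0.001], 0.023], [[0.067, 0.009, -0.002], 0.045], [[0.101, 0.014, -0.003], 0.068], [[0.135, 0.018, -0.004], 0.091], [[0.1684, 0.0229, -0.004], 0.1135]]}}

```text
clock: 7.27
tool_pos: [0.5677, -0.0776, 0.2558]
orientation: [179.9, 0.0, -81.9]
force: [0.7, 1.1, -2.7]
opening: 0.0431
gripper_force: 30.0
```

Call:
{"name": "send_rows", "arguments": {"deltas": [[[0.04, -0.002, 0.01], 0.03], [[0.085, -0.003, 0.02], 0.06], [[0.13, -0.005, 0.03], 0.09], [[0.165, -0.007, 0.04], 0.1135], [[0.18, -0.0073, 0.05], 0.1135]]}}

```text
clock: 7.68
tool_pos: [0.5941, -0.2211, 0.2148]
orientation: [179.9, 0.0, -92.3]
force: [0.6, 0.8, -3.3]
opening: 0.0432
gripper_force: 30.0
```

Call:
{"name": "send_rows", "arguments": {"deltas": [[[0, 0, 0], 0], [[0, 0, 0], 0], [[0, 0, 0], 0], [[0, 0, 0], 0], [[0, 0, 0], 0]]}}

```text
clock: 8.1
tool_pos: [0.5949, -0.2169, 0.2175]
orientation: [-179.9, 0.0, -91.9]
force: [0.4, 0.1, -4.0]
opening: 0.0431
gripper_force: 30.0
```

Run:
```python
from h import *
import pickle
o=ctrl.get_obs(); p=ctrl.snapshot("wrist"); pickle.dump(p,open("W4.pkl","wb")); save(p,"w4.png",s=1.5)
o2=ctrl.get_obs()
print(o["tool_pos"],o2["tool_pos"],o["orientation"],o["force"],o["moment"])
R=Ro.from_euler("xyz",o["orientation"],degrees=True).as_matrix()
for n,X in (("pin",[.0813,0,.0467]),("barrel end",[.0413,0,.0467])): print(n,proj(p,o["tool_pos"]+R@np.array(X)).round(1))
for n,X in (("cup_pin mouth",[.5872,-.276,.062]),("ringtop",[.5872,-.276,.079]),("cap",[.5932,-.119,.1])): print(n,proj(p,X).round(1))
```

```text
[ 0.59486482 -0.21687135  0.21747218] [ 0.59489107 -0.21695193  0.21755189] [-1.79948928e+02  6.05816776e-03 -9.19187340e+01] [ 0.41294775  0.12072313 -3.97291861] [0.05862951 0.1105347  0.01024598]
pin [256.5 101.9]
barrel end [256.4 186. ]
cup_pin mouth [262.7 126.1]
ringtop [263.2 128.3]
cap [261.4 313.9]
```

View pics/w4.png

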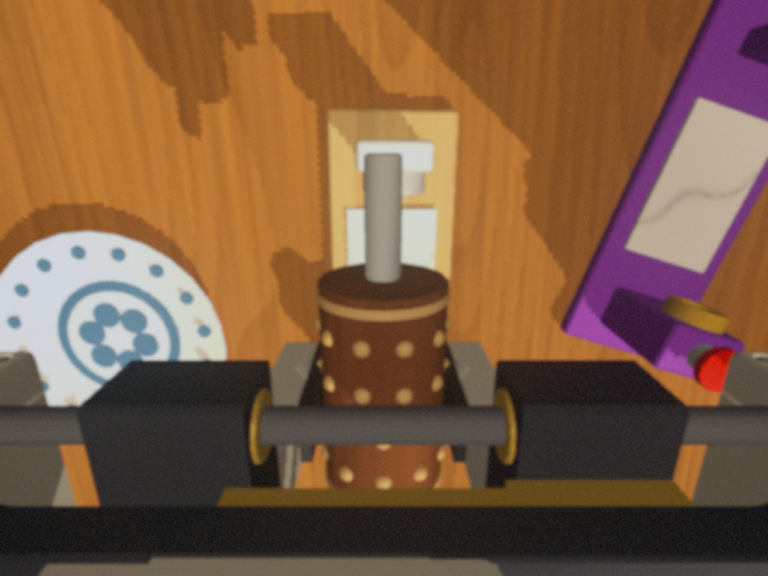

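Run:
```python
from h import *
plan(.5885,-.2226,.137,-92.1)
```

```text
shift [0.0073, 0.0077, 0.1007] turn 0.0019 | mm 81.0
```

Call:
{"name": "send_rows", "arguments": {"deltas": [[[0.003, 0.004, 0.02], 0.002], [[0.0073, 0.0077, 0.045], 0.002], [[0.0073, 0.0077, 0.07], 0.002], [[0.0073, 0.0077, 0.09], 0.002], [[0.0073, 0.0077, 0.1007], 0.002]]}}

```text
clock: 8.57
tool_pos: [0.5875, -0.2228, 0.1347]
orientation: [179.9, 0.0, -92.2]
force: [-0.9, -0.2, -3.3]
opening: 0.0431
gripper_force: 30.0
```

Call:
{"name": "send_rows", "arguments": {"deltas": [[[0, 0, 0], 0], [[0, 0, 0], 0], [[0, 0, 0], 0], [[0, 0, 0], 0], [[0, 0, 0], 0]]}}

```text
clock: 8.98
tool_pos: [0.5889, -0.2236, 0.1375]
orientation: [-179.9, -0.0, -92.2]
force: [0.4, 0.2, -3.0]
opening: 0.0436
gripper_force: 30.0
```

Run:
```python
from h import *
import pickle
o=ctrl.get_obs(); p=ctrl.snapshot("wrist"); s=ctrl.snapshot("scene"); pickle.dump((p,s),open("W5.pkl","wb"))
print(o["tool_pos"],o["orientation"],o["force"],o["moment"])
R=Ro.from_euler("xyz",o["orientation"],degrees=True).as_matrix()
X=lambda a:o["tool_pos"]+R@np.array(a)
for n,Y in (("pin",[.0813,0,.0467]),("barrel end",[.0413,0,.0467])): print(n,proj(p,X(Y)).round(1))
print("mouth",proj(p,[.5867,-.276,.079]).round(1),"cap in scene",proj(s,[.5925,-.119,.1]).round(1),"pin scene",proj(s,X([.0813,0,.0467])),"plg scene",proj(s,X([-.0767,0,.0467])))
a=cv2.resize(p["color"][60:230,160:360,::-1],None,fx=3,fy=3,interpolation=cv2.INTER_CUBIC)
u,v=proj(s,X([0,0,.0467])).astype(int); b=cv2.resize(s["color"][v-28:v+28,u-50:u+50,::-1],(600,336),interpolation=cv2.INTER_CUBIC)
print("scene crop origin",u-50,v-28)
im=np.vstack([a[:260*1+250],b])[:846]; cv2.imwrite("pics/w5.png",cv2.resize(im,None,fx=.7,fy=.7,interpolation=cv2.INTER_AREA))
```

```text
[ 0.58888346 -0.22360964  0.13749969] [-1.79890809e+02 -9.10802529e-03 -9.21794920e+01] [ 0.35722584  0.2487011  -2.97264241] [ 0.03116666  0.09477559 -0.00947419]
pin [256.6 101.8]
barrel end [256.4 185.9]
mouth [256.9 158.8] cap in scene [251.1 204.6] pin scene [206.99454687 186.62043982] plg scene [244.11642794 203.49034858]
scene crop origin 175 167
```

View pics/w5.png

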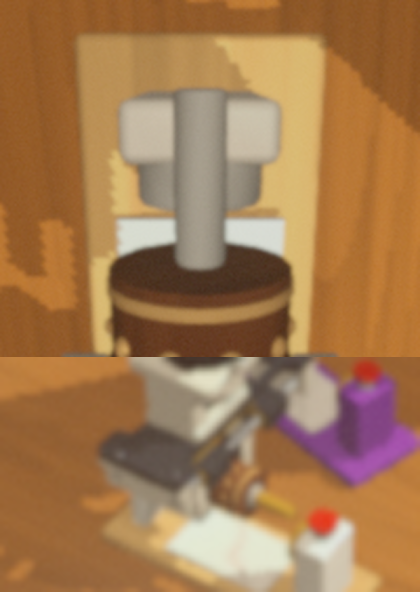

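Call:
{"name": "send_rows", "arguments": {"deltas": [[[0, 0, 0.003], 0], [[0, 0, 0.006], 0], [[0, 0, 0.009], 0], [[0, 0, 0.011], 0], [[0, 0, 0.012], 0]]}}

```text
clock: 9.5
tool_pos: [0.5886, -0.2235, 0.1268]
orientation: [-180.0, -0.0, -92.2]
force: [-0.3, 2.8, 1.3]
opening: 0.0435
gripper_force: 30.0
```

Call:
{"name": "send_rows", "arguments": {"deltas": [[[0, 0, 0.002], 0], [[0, 0, 0.004], 0], [[0, 0, 0.006], 0], [[0, 0, 0.008], 0], [[0, 0, 0.009], 0]]}}

```text
clock: 9.92
tool_pos: [0.5885, -0.2236, 0.1194]
orientation: [-180.0, -0.0, -92.2]
force: [0.7, 0.7, 1.0]
opening: 0.0431
gripper_force: 30.0
```

Run:
```python
from h import *
import pickle
o=ctrl.get_obs(); p=ctrl.snapshot("wrist"); s=ctrl.snapshot("scene"); pickle.dump((p,s),open("W6.pkl","wb"))
print(o["tool_pos"],o["orientation"],o["force"],o["moment"],o["opening"])
R=Ro.from_euler("xyz",o["orientation"],degrees=True).as_matrix()
X=lambda a:o["tool_pos"]+R@np.array(a)
for th in (0,6,10,12,14):
    c,n=np.cos(np.radians(th)),np.sin(np.radians(th))
    print(th,"pin tip, barrel top end edge:",[proj(p,X([.0013+a*c+b*n,0,.0467-a*n+b*-c])).round(1).tolist() for a,b in ((.08,0),(.08,.006),(.04,-.022),(.04,.022))], "width",(.012*293/ (cam(p)[1]@X([.0013+.08*c,0,.0467-.08*n])+cam(p)[2])[2]).round(1))
save(p,"w6.png",(150,50,370,260),2.5)
```

```text
[ 0.58854043 -0.22364772  0.11939718] [-1.79978380e+02 -9.80155308e-03 -9.21782108e+01] [0.67996912 0.6710935  1.02174902] [ 0.24665317 -0.10770776  0.00156553] 0.04311139759421471
0 pin tip, barrel top end edge: [[256.5, 101.9], [256.6, 102.2], [256.1, 174.4], [256.6, 201.4]] width 26.4
6 pin tip, barrel top end edge: [[256.6, 103.4], [256.7, 102.3], [256.2, 180.8], [256.7, 200.1]] width 28.0
10 pin tip, barrel top end edge: [[256.7, 105.8], [256.8, 103.6], [256.2, 185.6], [256.7, 199.6]] width 29.2
12 pin tip, barrel top end edge: [[256.7, 107.5], [256.9, 104.8], [256.2, 188.3], [256.8, 199.5]] width 29.8
14 pin tip, barrel top end edge: [[256.8, 109.4], [256.9, 106.2], [256.2, 191.0], [256.8, 199.5]] width 30.4
```

View pics/w6.png

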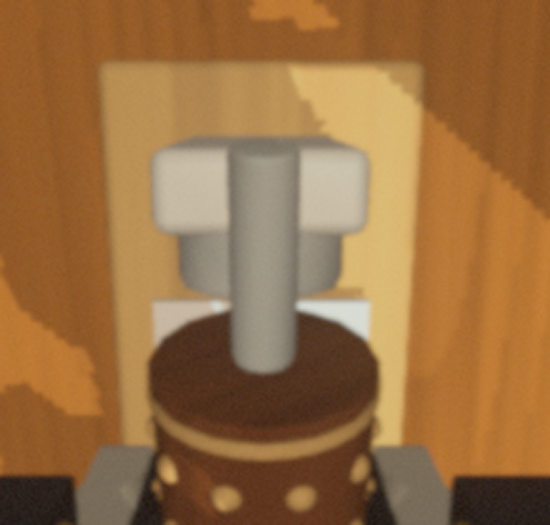

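Run:
```python
from h import *
import pickle
p,s=pickle.load(open("W6.pkl","rb")); T=np.array([.58854,-.22365,.1194]); R=Ro.from_euler("xyz",[180,0,-92.18],degrees=True).as_matrix()
X=lambda a:T+R@np.array(a)
for th in (6,8,10,12,14,16):
    c,n=np.cos(np.radians(th)),np.sin(np.radians(th))
    print(th,[proj(p,X([.0013+a*c-b*n,0,.0467-a*n-b*c])).round(1)[1] for a,b in ((.08,0),(.08,.006),(.08,-.006),(.04,-.022),(.04,.022))])
g=p["color"][...,:].astype(int).sum(2); print([ (v,int(g[v,270])) for v in range(165,235,3)]); print([(v,int(g[v,256])) for v in range(98,120,1)])
```

```text
6 [np.float64(103.4), np.float64(105.5), np.float64(101.6), np.float64(172.8), np.float64(210.5)]
8 [np.float64(104.5), np.float64(107.2), np.float64(102.0), np.float64(172.4), np.float64(213.8)]
10 [np.float64(105.8), np.float64(109.2), np.float64(102.8), np.float64(172.2), np.float64(217.2)]
12 [np.float64(107.5), np.float64(111.5), np.float64(103.8), np.float64(172.0), np.float64(220.7)]
14 [np.float64(109.4), np.float64(114.2), np.float64(105.1), np.float64(171.9), np.float64(224.4)]
16 [np.float64(111.7), np.float64(117.2), np.float64(106.7), np.float64(172.0), np.float64(228.1)]
[(165, 409), (168, 393), (171, 596), (174, 430), (177, 175), (180, 171), (183, 169), (186, 170), (189, 176), (192, 177), (195, 156), (198, 168), (201, 167), (204, 172), (207, 158), (210, 153), (213, 152), (216, 135), (219, 173), (222, 193), (225, 248), (228, 374), (231, 357), (234, 200)]
[(98, 419), (99, 413), (100, 420), (101, 416), (102, 414), (103, 411), (104, 380), (105, 354), (106, 341), (107, 337), (108, 345), (109, 354), (110, 357), (111, 369), (112, 392), (113, 432), (114, 456), (115, 457), (116, 454), (117, 448), (118, 451), (119, 444)]
```

Call:
{"name": "send_rows", "arguments": {"deltas": [[[0, 0, -0.003], 0], [[0, 0, -0.0063], 0], [[0, 0, -0.0063], 0], [[-0.004, 0, -0.0063], 0], [[-0.008, 0, -0.0063], 0]]}}

```text
clock: 10.43
tool_pos: [0.5881, -0.2171, 0.1242]
orientation: [180.0, 0.0, -92.2]
force: [0.6, -0.0, -4.0]
opening: 0.0432
gripper_force: 30.0
```

Call:
{"name": "send_rows", "arguments": {"deltas": [[[-0.003, 0, 0], 0], [[-0.006, 0, 0], 0], [[-0.0085, 0, 0], 0], [[-0.0085, 0, 0], 0], [[-0.0085, 0, 0], 0]]}}

```text
clock: 10.85
tool_pos: [0.5888, -0.2102, 0.1246]
orientation: [180.0, 0.0, -92.2]
force: [-0.0, -0.4, -3.3]
opening: 0.0432
gripper_force: 30.0
```

Run:
```python
from h import *
o=ctrl.get_obs(); s=ctrl.snapshot("scene"); print(o["tool_pos"],o["orientation"],o["force"],o["moment"])
u,v=proj(s,[.592,-.14,.07]).astype(int); save(s,"s7.png",(u-45,v-35,u+45,v+35),7)
B=np.array([.5917,-.134,.062]); print([(proj(s,B+a)-[u-45,v-35])*7 for a in ([0,0,0],[-.0004,-.01,0],[0,.015,.038])])
```

```text
[ 0.58881946 -0.21018454  0.12455099] [ 1.79994898e+02  5.19483152e-05 -9.21697943e+01] [-0.01914414 -0.41528638 -3.28589286] [-0.00027801  0.08260548  0.01323816]
[array([332.38808935, 263.78023958]), array([315.38177581, 255.90784256]), array([358.63456055, 220.47758031])]
```

View pics/s7.png

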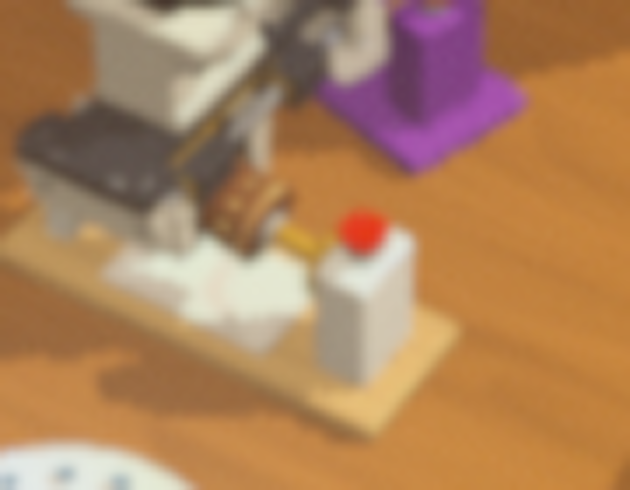

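Call:
{"name": "send_rows", "arguments": {"deltas": [[[-0.003, 0, 0], 0], [[-0.006, 0, 0], 0], [[-0.009, 0, 0], 0], [[-0.011, 0, 0], 0], [[-0.012, 0, 0], 0]]}}

```text
clock: 11.32
tool_pos: [0.5891, -0.2009, 0.1245]
orientation: [180.0, -0.0, -92.2]
force: [-0.1, -4.9, -5.1]
opening: 0.0431
gripper_force: 30.0
```

Call:
{"name": "send_rows", "arguments": {"deltas": [[[-0.003, 0, 0], 0], [[-0.006, 0, 0], 0], [[-0.009, 0, 0], 0], [[-0.0115, 0, 0], 0], [[-0.0125, 0, 0], 0]]}}

```text
clock: 11.73
tool_pos: [0.5894, -0.1913, 0.1244]
orientation: [180.0, -0.0, -92.2]
force: [0.8, -8.2, -7.4]
opening: 0.0434
gripper_force: 30.0
```

Call:
{"name": "send_rows", "arguments": {"deltas": [[[0, 0, 0], 0], [[0, 0, 0], 0], [[0, 0, 0], 0], [[0, 0, 0], 0], [[0, 0, 0], 0]]}}

```text
clock: 12.15
tool_pos: [0.5894, -0.1916, 0.1244]
orientation: [180.0, -0.1, -92.2]
force: [0.8, -7.7, -5.4]
opening: 0.0434
gripper_force: 30.0
```

Run:
```python
from h import *
import pickle
o=ctrl.get_obs(); p=ctrl.snapshot("wrist"); pickle.dump(p,open("W8.pkl","wb")); print(o["tool_pos"],o["orientation"],o["force"],o["moment"])
save(p,"w8.png",(150,50,370,260),2.5)
g=p["color"].astype(int).sum(2); print([(v,int(g[v,256])) for v in range(94,125,1)])
T=o["tool_pos"];R=Ro.from_euler("xyz",o["orientation"],degrees=True).as_matrix()
X=lambda a:T+R@np.array(a)
for th in (8,10,12,14,16):
    c,n=np.cos(np.radians(th)),np.sin(np.radians(th))
    print(th,[proj(p,X([.0013+a*c-b*n,0,.0467-a*n-b*c])).round(1)[1] for a,b in ((.08,0),(.08,.006),(.08,-.006),(.04,-.022),(.04,.022))])
print("mouth",proj(p,[.5867,-.276,.077]),proj(p,[.5867,-.276,.062]))
```

```text
[ 0.58936842 -0.19158742  0.12436204] [ 1.79970636e+02 -5.12590367e-02 -9.22003905e+01] [ 0.76066961 -7.74117232 -5.4371983 ] [-2.93899666 -0.13375657 -0.07757949]
[(94, 440), (95, 437), (96, 427), (97, 399), (98, 365), (99, 380), (100, 407), (101, 415), (102, 412), (103, 412), (104, 400), (105, 388), (106, 356), (107, 338), (108, 349), (109, 344), (110, 349), (111, 351), (112, 364), (113, 401), (114, 431), (115, 445), (116, 450), (117, 444), (118, 444), (119, 440), (120, 442), (121, 440), (122, 442), (123, 443), (124, 443)]
8 [np.float64(104.5), np.float64(107.1), np.float64(102.0), np.float64(172.4), np.float64(213.8)]
10 [np.float64(105.8), np.float64(109.1), np.float64(102.7), np.float64(172.1), np.float64(217.2)]
12 [np.float64(107.4), np.float64(111.5), np.float64(103.7), np.float64(172.0), np.float64(220.7)]
14 [np.float64(109.4), np.float64(114.2), np.float64(105.0), np.float64(171.9), np.float64(224.3)]
16 [np.float64(111.7), np.float64(117.2), np.float64(106.6), np.float64(171.9), np.float64(228.1)]
mouth [255.33462949  94.63174405] [255.25480434  94.58781003]
```

View pics/w8.png

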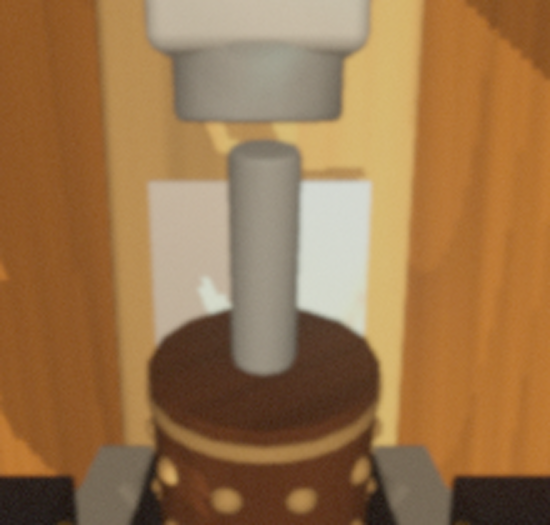

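Call:
{"name": "send_rows", "arguments": {"deltas": [[[-0.0013, -0.001, 0], 0], [[-0.0013, -0.001, 0.002], 0], [[-0.0013, -0.001, 0.004], 0], [[-0.0013, -0.001, 0.006], 0], [[-0.0013, -0.001, 0.008], 0]]}}

```text
clock: 12.62
tool_pos: [0.5903, -0.1906, 0.1187]
orientation: [-180.0, -0.1, -92.2]
force: [-0.9, -6.9, 0.4]
opening: 0.043
gripper_force: 30.0
```

Call:
{"name": "send_rows", "arguments": {"deltas": [[[0, 0, 0.002], 0], [[0, 0, 0.004], 0], [[0, 0, 0.006], 0], [[0, 0, 0.008], 0], [[0, 0, 0.009], 0]]}}

```text
clock: 13.03
tool_pos: [0.5908, -0.1906, 0.1118]
orientation: [-179.9, -0.1, -92.2]
force: [-0.6, -5.7, 1.1]
opening: 0.0434
gripper_force: 30.0
```

```bash
cat > st.py <<'E'
from h import *
import pickle,sys
o=ctrl.get_obs(); p=ctrl.snapshot("wrist"); pickle.dump(p,open(sys.argv[1]+".pkl","wb")); print(o["tool_pos"],o["orientation"],o["force"],o["moment"],o["opening"])
T=o["tool_pos"];R=Ro.from_euler("xyz",o["orientation"],degrees=True).as_matrix()
X=lambda a:T+R@np.array(a)
for th in (0,2,4,6,8,12):
    c,n=np.cos(np.radians(th)),np.sin(np.radians(th))
    print(th,[proj(p,X([.0013+a*c-b*n,0,.0467-a*n-b*c])).round(1)[1] for a,b in ((.08,.006),(.08,-.006),(.04,-.022),(.04,.022))])
g=p["color"].astype(int).sum(2); print("col256",[(v,int(g[v,256])) for v in range(84,118,1)]); print("col270",[(v,int(g[v,270])) for v in range(160,240,3)])
for v in (92,96,110,120,140): print(v,g[v,218:294:2].tolist())
E
python3 st.py W9
```

```text
[ 0.59079182 -0.19057588  0.11178952] [-1.79938381e+02 -5.71655970e-02 -9.21787149e+01] [-0.60349981 -5.65931122  1.13610545] [-2.11017742  0.3821687   0.00461145] 0.04338366136854304
0 [np.float64(102.2), np.float64(101.5), np.float64(174.4), np.float64(201.4)]
2 [np.float64(103.0), np.float64(101.3), np.float64(173.7), np.float64(204.3)]
4 [np.float64(104.1), np.float64(101.3), np.float64(173.2), np.float64(207.3)]
6 [np.float64(105.4), np.float64(101.5), np.float64(172.7), np.float64(210.5)]
8 [np.float64(107.1), np.float64(102.0), np.float64(172.4), np.float64(213.8)]
12 [np.float64(111.5), np.float64(103.7), np.float64(172.0), np.float64(220.7)]
col256 [(84, 440), (85, 446), (86, 441), (87, 442), (88, 444), (89, 437), (90, 432), (91, 440), (92, 437), (93, 432), (94, 414), (95, 378), (96, 355), (97, 382), (98, 405), (99, 398), (100, 376), (101, 347), (102, 323), (103, 336), (104, 378), (105, 427), (106, 442), (107, 449), (108, 444), (109, 444), (110, 444), (111, 446), (112, 442), (113, 444), (114, 441), (115, 442), (116, 440), (117, 440)]
col270 [(160, 534), (163, 551), (166, 532
[... 563 characters left out ...]
 362, 353, 359, 355, 355, 354, 362, 359, 358, 351, 358, 356, 340, 355, 388, 395, 392, 389, 390, 385, 401, 447, 488]
110 [375, 378, 374, 382, 390, 383, 385, 390, 385, 391, 413, 407, 325, 350, 385, 405, 417, 430, 438, 444, 441, 432, 417, 401, 370, 353, 405, 425, 482, 498, 500, 499, 502, 496, 498, 500, 505, 506]
120 [386, 372, 381, 383, 391, 391, 392, 400, 390, 391, 400, 392, 324, 346, 375, 407, 426, 432, 442, 440, 441, 434, 421, 398, 361, 359, 409, 400, 397, 404, 405, 412, 411, 408, 422, 415, 409, 406]
140 [527, 533, 529, 528, 528, 533, 528, 533, 531, 535, 536, 520, 408, 356, 392, 411, 428, 438, 445, 446, 438, 433, 415, 391, 363, 507, 621, 631, 631, 633, 632, 632, 633, 633, 634, 632, 634, 630]
```

Call:
{"name": "send_rows", "arguments": {"deltas": [[[-0.0013, 0, 0], 0], [[-0.0013, 0, 0.002], 0], [[-0.0013, 0, 0.004], 0], [[-0.0013, 0, 0.006], 0], [[-0.0013, 0, 0.006], 0]]}}

```text
clock: 13.5
tool_pos: [0.5909, -0.1896, 0.1069]
orientation: [-179.9, -0.1, -92.2]
force: [-0.7, -7.1, 1.4]
opening: 0.0434
gripper_force: 30.0
```

```bash
python3 st.py W10
python3 - <<'E'
from h import *
s=ctrl.snapshot("scene")
for t in ("pin_tip","roller_center"): print(t,[(d["xy"],d["conf"]) for d in ctrl.boxes_of(s,t)])
E
```

```text
[ 0.59085263 -0.18960235  0.10692103] [-1.79937320e+02 -6.16366283e-02 -9.21776886e+01] [-0.6913489  -7.09174943  1.35295647] [-2.32674591  0.32606549 -0.01835927] 0.04336007059722925
0 [np.float64(102.2), np.float64(101.5), np.float64(174.4), np.float64(201.4)]
2 [np.float64(103.0), np.float64(101.3), np.float64(173.7), np.float64(204.3)]
4 [np.float64(104.1), np.float64(101.3), np.float64(173.2), np.float64(207.3)]
6 [np.float64(105.4), np.float64(101.5), np.float64(172.7), np.float64(210.5)]
8 [np.float64(107.1), np.float64(102.0), np.float64(172.4), np.float64(213.8)]
12 [np.float64(111.5), np.float64(103.7), np.float64(172.0), np.float64(220.7)]
col256 [(84, 450), (85, 444), (86, 441), (87, 442), (88, 433), (89, 438), (90, 433), (91, 425), (92, 397), (93, 370), (94, 378), (95, 401), (96, 406), (97, 407), (98, 403), (99, 383), (100, 369), (101, 391), (102, 432), (103, 446), (104, 452), (105, 449), (106, 454), (107, 443), (108, 448), (109, 446), (110, 451), (111, 455), (112, 448), (113, 447), (114, 446), (115, 448), (116, 450), (117, 454)]
col270 [(160, 534), (163, 528), (166, 527
[... 614 characters left out ...]
417, 417, 408, 396, 383, 395, 392, 422, 474, 492, 489, 497, 498]
110 [375, 374, 373, 385, 385, 388, 387, 383, 386, 388, 395, 383, 329, 336, 377, 412, 423, 440, 447, 451, 443, 439, 418, 392, 357, 385, 418, 402, 393, 396, 397, 416, 477, 496, 493, 492, 496, 500]
120 [393, 387, 390, 393, 400, 401, 396, 397, 399, 404, 409, 403, 342, 345, 380, 405, 427, 440, 447, 443, 448, 433, 423, 388, 360, 385, 420, 413, 405, 405, 408, 411, 411, 436, 440, 441, 437, 446]
140 [529, 530, 529, 527, 532, 530, 531, 535, 531, 531, 530, 526, 438, 355, 385, 412, 435, 447, 449, 449, 440, 426, 409, 378, 363, 487, 537, 537, 541, 542, 540, 539, 538, 589, 616, 631, 632, 631]
pin_tip [([0.4672, 0.5424], 0.6)]
roller_center []
```

Call:
{"name": "send_rows", "arguments": {"deltas": [[[0.002, 0, 0], 0], [[0.004, 0, 0], 0], [[0.006, 0, 0], 0], [[0.008, 0, 0], 0], [[0.01, 0, 0], 0]]}}

```text
clock: 14.12
tool_pos: [0.5906, -0.1974, 0.1071]
orientation: [-179.9, -0.0, -92.2]
force: [-0.6, -4.3, -0.6]
opening: 0.0432
gripper_force: 30.0
```

```bash
python3 st.py W11 | grep -v "np.fl"
```

```text
[ 0.59060101 -0.19735759  0.10706682] [-1.79925710e+02 -3.99875468e-02 -9.21786816e+01] [-0.55354062 -4.27511052 -0.57308232] [-1.48571706  0.31520284  0.00986163] 0.043150733786405514
col256 [(84, 442), (85, 451), (86, 458), (87, 454), (88, 456), (89, 458), (90, 456), (91, 459), (92, 456), (93, 454), (94, 455), (95, 451), (96, 452), (97, 457), (98, 454), (99, 451), (100, 446), (101, 444), (102, 441), (103, 442), (104, 444), (105, 443), (106, 442), (107, 443), (108, 438), (109, 437), (110, 440), (111, 431), (112, 412), (113, 388), (114, 386), (115, 424), (116, 447), (117, 452)]
col270 [(160, 540), (163, 531), (166, 536), (169, 533), (172, 515), (175, 209), (178, 168), (181, 165), (184, 162), (187, 163), (190, 160), (193, 156), (196, 148), (199, 188), (202, 204), (205, 253), (208, 380), (211, 378), (214, 203), (217, 193), (220, 183), (223, 184), (226, 226), (229, 358), (232, 394), (235, 366), (238, 245)]
92 [333, 301, 337, 347, 370, 382, 394, 391, 402, 413, 416, 421, 427, 432, 438, 447, 442, 455, 454, 456, 456, 461, 457, 461, 455, 447, 439, 438, 430, 419, 412, 405, 398, 386, 372, 365, 346, 328]
96 [337, 302, 328, 357, 369, 385, 394, 404, 408, 408, 413, 426, 422, 436, 441, 441, 446, 449, 451, 452, 451, 451, 453, 450, 446, 445, 439, 426, 419, 416, 410, 409, 398, 384, 377, 359, 340, 319]
110 [367, 330, 326, 340, 354, 372, 392, 397, 402, 410, 416, 423, 430, 438, 434, 437, 438, 435, 441, 440, 440, 439, 430, 434, 430, 419, 419, 416, 402, 395, 395, 379, 380, 355, 350, 322, 322, 376]
120 [376, 377, 383, 385, 387, 388, 390, 387, 391, 391, 395, 391, 338, 340, 381, 406, 429, 443, 449, 452, 449, 433, 413, 388, 363, 378, 410, 403, 396, 397, 401, 449, 480, 493, 494, 501, 501, 500]
140 [535, 539, 533, 536, 536, 534, 536, 538, 540, 534, 534, 533, 441, 350, 386, 410, 434, 447, 449, 448, 448, 431, 410, 383, 378, 504, 541, 545, 545, 540, 544, 544, 543, 558, 604, 628, 636, 633]
```

Call:
{"name": "send_rows", "arguments": {"deltas": [[[0.002, 0, 0], 0], [[0.004, 0, 0], 0], [[0.006, 0, 0], 0], [[0.008, 0, 0], 0], [[0.0095, 0, 0], 0]]}}

```text
clock: 14.58
tool_pos: [0.5902, -0.2043, 0.1064]
orientation: [-179.9, 0.0, -92.2]
force: [0.9, 5.4, 2.6]
opening: 0.0432
gripper_force: 30.0
```

Call:
{"name": "send_rows", "arguments": {"deltas": [[[0.0005, 0, 0], 0], [[0.001, 0, 0], 0], [[0.0015, 0, 0], 0], [[0.0015, 0, 0], 0], [[0.0015, 0, 0], 0]]}}

```text
clock: 15.0
tool_pos: [0.5902, -0.2043, 0.1064]
orientation: [-179.9, 0.1, -92.2]
force: [-0.2, 6.0, 4.0]
opening: 0.0433
gripper_force: 30.0
```

```bash
python3 st.py W12 | grep -E "^\[0|col2"
```

```text
col256 [(84, 547), (85, 546), (86, 546), (87, 545), (88, 545), (89, 543), (90, 539), (91, 540), (92, 537), (93, 535), (94, 523), (95, 499), (96, 468), (97, 438), (98, 429), (99, 436), (100, 441), (101, 437), (102, 440), (103, 445), (104, 448), (105, 447), (106, 458), (107, 456), (108, 456), (109, 454), (110, 454), (111, 453), (112, 454), (113, 450), (114, 453), (115, 453), (116, 449), (117, 450)]
col270 [(160, 537), (163, 537), (166, 536), (169, 535), (172, 524), (175, 237), (178, 154), (181, 167), (184, 163), (187, 153), (190, 161), (193, 159), (196, 149), (199, 184), (202, 206), (205, 268), (208, 389), (211, 361), (214, 209), (217, 198), (220, 193), (223, 194), (226, 235), (229, 361), (232, 388), (235, 354), (238, 240)]
```

Call:
{"name": "send_rows", "arguments": {"deltas": [[[0, 0, 0], 0], [[0, 0, 0], 0], [[0, 0, 0], 0], [[0, 0, 0], 0], [[0, 0, 0], 0]], "gripper": 0.8}}

```text
clock: 15.47
tool_pos: [0.5896, -0.2056, 0.1059]
orientation: [180.0, -0.0, -92.2]
force: [-0.1, -0.4, -0.0]
opening: 0.0683
gripper_force: 0.0
```

Call:
{"name": "send_rows", "arguments": {"deltas": [[[0, 0, 0], 0], [[0, 0, 0], 0], [[0, 0, 0], 0], [[0, 0, -0.01], 0], [[0, 0, -0.03], 0]]}}

```text
clock: 15.88
tool_pos: [0.5886, -0.2054, 0.1289]
orientation: [179.8, 0.0, -92.2]
force: [0.1, -0.0, -0.4]
opening: 0.0703
gripper_force: 0.0
```

Call:
{"name": "send_rows", "arguments": {"deltas": [[[0, 0, -0.03], 0], [[0, 0, -0.06], 0], [[0, 0, -0.09], 0], [[0, 0, -0.12], 0], [[0, 0, -0.13], 0]], "gripper": 0}}

```text
clock: 16.3
tool_pos: [0.5912, -0.2059, 0.2391]
orientation: [-179.7, -0.1, -92.2]
force: [-0.2, 0.1, 1.1]
opening: 0.0425
gripper_force: 0.0
```

Call:
{"name": "send_rows", "arguments": {"deltas": [[[0, 0, 0], 0], [[0, 0, 0], 0], [[0, 0, 0], 0], [[0, 0, 0], 0], [[0, 0, 0], 0]]}}

```text
clock: 16.72
tool_pos: [0.5893, -0.2055, 0.2329]
orientation: [179.9, 0.0, -92.2]
force: [0.5, 0.1, 0.3]
opening: 0.0089
gripper_force: 0.0
```

Run:
```python
from h import *
import pickle
o=ctrl.get_obs(); p=ctrl.snapshot("wrist"); s=ctrl.snapshot("scene"); pickle.dump((p,s),open("W13.pkl","wb"))
print(o["tool_pos"],o["orientation"],o["force"],o["opening"])
save(p,"w13.png",(130,30,390,310),2)
for n,X in (("cap",[.5927,-.1175,.1]),("brass mouth",[.592,-.1425,.062]),("steel mouth",[.587,-.2745,.062]),("ctr",[.59,-.2063,.06])): print(n,(proj(p,X)-[130,30])*2)
plan(.5924,-.1175,.19,-92.1)
```

```text
[ 0.58931326 -0.2054755   0.23289488] [ 1.79874546e+02  7.23448451e-03 -9.21926110e+01] [0.47076503 0.08240523 0.29243485] 0.008907481866451348
cap [250.54066782 526.13618482]
brass mouth [249.75472161 435.78668143]
steel mouth [249.73451031 165.66414155]
ctr [248.85522166 313.96739411]
shift [-0.1101, 0.0007, 0.0541] turn -0.001 | mm 98.1
```

View pics/w13.png

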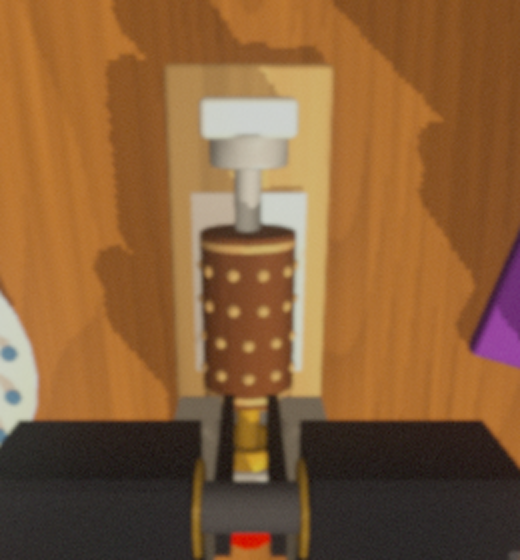

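Run:
```python
from h import *
plan(.593,-.118,.19,-92.1)
```

```text
shift [-0.1095, -0.0001, 0.0541] turn -0.001 | mm 97.7
```

Call:
{"name": "send_rows", "arguments": {"deltas": [[[-0.04, 0, 0], 0], [[-0.08, 0, 0], 0], [[-0.1095, 0, 0], 0], [[-0.1095, 0, 0.02], 0], [[-0.1095, 0, 0.052], 0]], "gripper": 0}}

```text
clock: 17.23
tool_pos: [0.595, -0.1165, 0.1947]
orientation: [-179.7, 0.0, -92.0]
force: [0.8, -0.6, -0.4]
opening: 0.0003
gripper_force: 0.0
```

Call:
{"name": "send_rows", "arguments": {"deltas": [[[0, 0, 0], 0], [[0, 0, 0], 0], [[0, 0, 0], 0], [[0, 0, 0], 0], [[0, 0, 0], 0]]}}

```text
clock: 17.65
tool_pos: [0.5937, -0.1183, 0.1938]
orientation: [-179.9, 0.0, -92.2]
force: [-0.7, 0.6, 0.8]
opening: 0.0005
gripper_force: 0.0
```

Call:
{"name": "send_rows", "arguments": {"deltas": [[[0, 0, 0.01], 0], [[0, 0, 0.02], 0], [[0, 0, 0.028], 0], [[0, 0, 0.03], 0], [[0, 0, 0.03], 0]]}}

```text
clock: 18.07
tool_pos: [0.5926, -0.1181, 0.1674]
orientation: [179.9, -0.0, -92.2]
force: [0.2, -0.2, 0.8]
opening: 0.0005
gripper_force: 0.0
```

Call:
{"name": "send_rows", "arguments": {"deltas": [[[0, 0, 0.003], 0], [[0, 0, 0.006], 0], [[0, 0, 0.009], 0], [[0, 0, 0.012], 0], [[0, 0, 0.014], 0]]}}

```text
clock: 18.48
tool_pos: [0.5934, -0.1181, 0.1578]
orientation: [-179.9, -0.0, -92.2]
force: [-1.4, 0.2, 5.5]
opening: 0.0008
gripper_force: 2.5
```

Call:
{"name": "send_rows", "arguments": {"deltas": [[[0, 0, 0.001], 0], [[0, 0, 0.002], 0], [[0, 0, 0.003], 0], [[0, 0, 0.004], 0], [[0, 0, 0.005], 0]]}}

```text
clock: 18.9
tool_pos: [0.5935, -0.1181, 0.1538]
orientation: [-180.0, -0.0, -92.2]
force: [-4.6, 2.0, 16.5]
opening: 0.0006
gripper_force: 8.0
```

Call:
{"name": "send_rows", "arguments": {"deltas": [[[0, 0, 0.0005], 0], [[0, 0, 0.0005], 0], [[0, 0, 0.0], 0], [[0, 0, -0.02], 0], [[0, 0, -0.05], 0]]}}

```text
clock: 19.32
tool_pos: [0.5914, -0.1179, 0.1908]
orientation: [179.7, 0.0, -92.2]
force: [0.7, 0.0, -0.2]
opening: 0.0004
gripper_force: 0.0
```

Call:
{"name": "send_rows", "arguments": {"deltas": [[[0.04, 0, -0.04], 0], [[0.08, 0, -0.08], 0], [[0.11, 0, -0.11], 0], [[0.125, 0, -0.125], 0], [[0.125, 0, -0.125], 0]]}}

```text
clock: 19.73
tool_pos: [0.5902, -0.2206, 0.2965]
orientation: [-179.7, -0.1, -92.3]
force: [0.4, 0.5, 0.3]
opening: 0.0004
gripper_force: 0.0
```

Call:
{"name": "send_rows", "arguments": {"deltas": [[[0, 0, 0], 0], [[0, 0, 0], 0], [[0, 0, 0], 0], [[0, 0, 0], 0], [[0, 0, 0], 0]]}}

```text
clock: 20.15
tool_pos: [0.5893, -0.2172, 0.2925]
orientation: [179.9, 0.0, -92.1]
force: [-0.5, 0.8, 0.9]
opening: 0.0008
gripper_force: 0.0
```

Run:
```python
from h import *
import pickle
o=ctrl.get_obs(); p=ctrl.snapshot("wrist"); t=ctrl.snapshot("top"); print(o["tool_pos"],o["force"])
c=p["color"].astype(int); m=(c[...,0]>130)&(c[...,1]<70)&(c[...,2]<60)
n,l,st,ce=cv2.connectedComponentsWithStats(m.astype(np.uint8))
print([(st[i].tolist(),ce[i].round(1).tolist()) for i in range(1,n) if st[i][4]>30])
for z in (.1,.088): print(z,[proj(p,[.5932,-.1178+d,z]).round(1).tolist() for d in (.013,-.013)],"side strip bottom",proj(p,[.5932,-.1308,.082]).round(1))
# roller fit along axis: brightness profile along stand axis at z=.062 (barrel ends)
g=p["color"].astype(int); u,v=proj(p,[.59,-.2063,.06]); print("ctr",u,v)
print([(r,g[r,int(u)].tolist()) for r in range(int(v)-95,int(v)+75,5)])
print("pred rows: steel mouth top",proj(p,[.588,-.2743,.077]),"barrel ends",proj(p,[.589,-.2463,.081]),proj(p,[.591,-.1663,.081]))
P0=pickle.load(open("P0.pkl","rb"))["top"]
d=np.abs(t["color"].astype(int)-P0["color"]).sum(2)[120:245,95:215]; print("susan diff px",(d>90).sum(),np.argwhere(d>90)[:, ::-1].mean(0)+[95,120])
for k in ("mould","jar_a"): print(k,[[np.round(np.array(e["xy"])*[512,384],1).tolist() for e in ctrl.boxes_of(q,k)] for q in (t,)])
```

```text
[ 0.58927182 -0.21718969  0.2924841 ] [-0.54895317  0.75902479  0.88066716]
[([411, 200, 25, 22, 412], [422.9, 211.1])]
0.1 [[255.4, 277.2], [254.5, 257.0]] side strip bottom [254.5 248.8]
0.088 [[255.3, 271.1], [254.5, 251.5]] side strip bottom [254.5 248.8]
ctr 254.80168077170498 181.0607779407037
[(86, [169, 129, 77]), (91, [169, 129, 76]), (96, [198, 199, 184]), (101, [202, 205, 200]), (106, [200, 204, 200]), (111, [186, 177, 160]), (116, [191, 181, 165]), (121, [190, 181, 164]), (126, [191, 182, 165]), (131, [194, 183, 165]), (136, [178, 169, 151]), (141, [148, 140, 124]), (146, [138, 129, 112]), (151, [117, 71, 38]), (156, [168, 127, 74]), (161, [121, 70, 38]), (166, [123, 68, 39]), (171, [125, 73, 41]), (176, [125, 72, 40]), (181, [126, 73, 37]), (186, [127, 73, 40]), (191, [141, 95, 51]), (196, [152, 107, 59]), (201, [127, 73, 35]), (206, [171, 129, 73]), (211, [132, 77, 40]), (216, [189, 151, 90]), (221, [186, 138, 42]), (226, [143, 100, 28]), (231, [73, 52, 26]), (236, [67, 50, 20]), (241, [99, 71, 34]), (246, [71, 60, 44]), (251, [67, 28, 20])]
pred rows: steel mouth top [254.33382684 122.14949837] barrel ends [254.38266576 149.94661116] [255.26300859 220.37467354]
susan diff px 2816 [190.96022727 190.13636364]
mould [[[114.9, 169.2]]]
jar_a [[[139.7, 157.5], [143.1, 140.6], [166.1, 146.4]]]
```

Run:
```python
from h import *
import pickle
_,s0=pickle.load(open("W13.pkl","rb")); s=ctrl.snapshot("scene")
def red(s):
    c=s["color"].astype(int); m=(c[...,0]>120)&(c[...,1]<80)&(c[...,2]<80); m[:195]=0; m[225:]=0; m[:,:235]=0; m[:,265:]=0
    v,u=np.nonzero(m); return m.sum(),u.mean(),v.mean(),v.min(),v.max()
print(red(s0),red(s))
f=lambda z:proj(s,[.5932,-.1178,z]); print(f(.1),f(.088),f(.082))
```

```text
(np.int64(19), np.float64(251.21052631578948), np.float64(205.6315789473684), np.int64(204), np.int64(208)) (np.int64(12), np.float64(251.16666666666666), np.float64(208.08333333333334), np.int64(207), np.int64(209))
[251.31701097 204.89917215] [251.31933547 207.38822105] [251.32048673 208.62097103]
```

```bash
python3 -c "
from plant import ctrl
print(ctrl.close_job())"
```

```text
the job is handed in; nothing more can be done
None
```

I handed the job in at about 20 s of the 51 s: the roller is seated in both cups, and the red cap is pushed down to its stop (16.5 N at the expected depth, confirmed in the scene image). The jars and mould detected at their original spots; I didn't check the tong separately and never went near it. I viewed 12 pictures, two over the limit of 10.

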